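Tap a stuck end cover off an air pump

TASK

The steel end cover of the small air pump is stuck on its two pins. Take the mallet from its tray and, touching the cover with nothing but the mallet, drive the cover away from the pump body with light taps on the screws in its two ears in turn, left and right, never forcing it when it jams, until there is a gap of at least 8 mm at both pins. Then stand the mallet back on its head in its tray without dropping it, and leave the other things where they are.

Things in the scene. Friction and masses are not known exactly. Their poses are not given: they have to be found in the camera images.
- pump: Finned eight-sided aluminium air pump, 90 mm long and 99 mm across, bolted to the bench on a steel plate 130 x 100 x 12 mm; its top is 107 mm above the bench. Origin: on the bench under the middle of the pump. Its x axis is the pump's axis and points from the body to the end cover; y to its left, z up. The body's end face, against which the cover sits, is at x = +45 mm. It does not move.
- cover: The stuck end cover: dark steel plate 12 mm thick, an eight-sided middle 98 mm across and a flat bar 200 mm long (y), 40 mm high, whose two ends are the ears, out to 100 mm from the pump axis. Origin: on its rear face at the left pin, 57 mm above the bench. x away from the pump. It can cock on its pins only a little, then it jams.
- left_ear (a point): Middle of the rear (pump-side) face of the left (+y) ear, 76 mm from the pump axis, 57 mm above the bench. Here a steel jacking screw, 16 mm across, sticks out of this face towards -x by 3 to 16 mm (hidden, other on each ear; find it by touch). The mallet strikes its flat end in the pump's +x direction. Beside the pump body (half-width 50 mm) the space is open.
- right_ear (a point): The same point on the rear face of the right (-y) ear, 76 mm to the right of the pump axis, with its own screw.
- left_gap (a joint): Gap in m between the pump body's end face and the cover at the left pin, 40 mm left of the pump axis. Starts within 1 mm of 0; the pins end at 32 mm. Dry friction of about 12 N at each pin, no spring: it stays where it is left. A push on one screw moves that side with 8 to 10 N, pivoting on the other pin, until it jams; jammed it takes 24 N, too much: over 18 N does damage.
- right_gap (a joint): The same gap at the right pin, 40 mm right of the pump axis. Starts within 1 mm of 0. The cover jams, a little springily, when one gap is ahead of the other by about 1 to 5 mm: how far is hidden, differs from left to right and must be felt. From one jam to the other a tap moves its side about 4 to 7 mm at the pin, up to 10 mm at the ear. Tap at about 30 mm/s with a force stop.
- mallet: Stubby mallet standing on its head. Head: black rubber block 70 mm (x, between its two striking faces) x 34 mm (y) x 34 mm (z). Handle: square wood, 20 x 20 mm, from 34 to 109 mm above the underside over the head's middle, square with it. 160 g. Origin: centre of the head's underside; z up along the handle. Grip it firmly and low, closing along x, or it turns in the hand.
- tray: Shallow grey plastic tray 130 mm (x) x 150 mm (y), 16 mm high, walls 4 mm and floor 4 mm thick, fixed on the bench; the mallet stands in it at the start. Origin: centre of its underside.
- sorter: Black sorting box with four compartments, 120 x 140 mm, 35 mm high, fixed on the bench on the other side of the pump from the tray; not used. Origin: centre of its underside.
- jar: Loose amber glass jar, 52 mm across, 45 mm high; leave alone. Origin: centre of its underside.
- vial: Loose small clear bottle with black cap, 30 mm across, 60 mm high; leave alone. Origin: centre of its underside.
- driver: Loose screwdriver, 190 mm, lying beyond the right-hand box or tray; leave alone. Origin: under its middle.
- board: Loose green circuit board 90 x 140 mm, up to 22 mm high; leave alone. Origin: under its middle.
- capacitor: Loose grey block capacitor 30 x 14 x 22 mm; leave alone. Origin: under its middle.
- spudger: Loose steel spatula, 180 mm, lying flat; leave alone. Origin: under its middle.
Things that resemble listed ones, but are neither listed nor needed, are in the scene too. Several things have the shape of the tray; the one meant has the colours described above. Of the things shaped like the mallet, the black one is meant.

How it is judged:
On the way, in this order (a step that is already met when the one before it is completed fails the run):
1. the mallet is lifted out of its tray (z of mallet in the frame of tray above 0.03 m), for 0.1 s.
2. the cover has come loose: a gap of at least 3 mm at both pins (value of joint each of left_gap, right_gap above 0.003 m), for 0.1 s.
At the end, for the whole second after the job is handed in: The gap between pump body and cover is more than 8 mm at both pins, and the mallet stands at rest on its head, upright within 0.1 rad, on the floor of its tray (its centre within 60 mm of the tray's centre), released (value of joint each of left_gap, right_gap above 0.008 m and z of mallet in the frame of tray between 0 and 0.008 m and angle between mallet's own z axis and vertical below 0.1 rad and horizontal distance between mallet and tray below 0.06 m and linear speed of mallet below 0.02 m/s); the robot touches nothing.
It fails at once if the mallet presses or strikes the pump or its cover with more than 18 N (contact force between mallet and pump above 18 N).
It fails at once if the robot itself touches the pump or its cover with more than 1 N (contact force between the arm and pump above 1 N).
It fails at once if the fingers touch the pump or its cover with more than 1 N (contact force between the fingers and pump above 1 N).
It fails at once if the mallet is dropped into the tray: let go and falling faster than 0.4 m/s (from 8 mm or more) (contact force between the fingers and mallet below 0.3 N and linear speed of mallet above 0.4 m/s).
It fails at once if a bystander is moved by more than 20 mm (distance of any of jar, vial, driver, board, capacitor, spudger from where it was at the start of the episode above 0.02 m).
It also fails if it takes over 67 s, if anything falls off the work surface, if the arm or the gripper's body presses on something with over 40 N, if the wrist force passes 120 N, or if a joint passes its speed limit or range.

ROBOT

A 6-joint arm with a two-finger parallel gripper is mounted at the origin on the work surface. World frame = base frame: x ahead of the robot, y to its left, z up, the work surface at z = 0. Lengths are in m, angles in rad, forces in N, time in s.
With the tool pointing down it reaches from about 0.25 to 0.725 m from the base axis. Payload 4 kg.
Tool frame: the origin (TCP) lies midway between the tips of the shut fingers; the grasp point (between the pads) lies 19 mm behind it; z points along the fingers, y is the line along which they close (so a half turn about z gives the same grasp; the last joint's range is limited). The gripper opens to 85 mm and grips with 20 to 120 N. Pads are 22 mm wide; open, the fingers measure 114 mm over their backs; the gripper's body (76 mm by 85 mm) begins 54 mm behind the grasp point. The pads swing forward as they close: fully open they stand 13 mm farther back than shut.
Start: joints at [1.258, 0.241, 0.005, 1.335, 0, 1.571], TCP at [0.154, 0.476, 0.205] pointing down, gripper open.
Joint ranges: [-2.72, 2.72], [-1.05, 1.87], [-1.09, 1.28], [-1.99, 2.15], [-1.42, 1.44], [-3.14, 3.14]. Speed limits (rad/s): [2.79, 2.79, 3.14, 3.14, 3.14, 3.14].

INTERFACE

Orientations are given as a unit quaternion [x, y, z, w].
In Python, from workcell import get_obs, camera, job_done, silhouettes gives the robot as it stands. The module is installed in compiled form; this text tells all that it offers.
- The arm moves only by the tool drive_tool, never from a script. Its argument "increments" is a list of rows, each a list of 3 entries, a list of its own where there are three numbers: the shift along the world's x, y, z in mm, then the turn, a rotation vector about the world's x, y, z in degrees, then the opening, from 0 (shut) to 1 (fully open). A call has 1 to 8 rows; each row shifts and turns the commanded pose from where the row before left it; what a row does not reach is not made up. A row lasts 1/12 s, in which the tool goes at most 41.7 mm and 7.16 degrees, less where a joint would pass 70% of its speed; a pose out of reach is approached as far as the arm can. A call is refused whole if a number of a shift passes 41.7 or a number of a turn 7.16, either way. A call with a gripper value outside its range is refused whole. The fingers move at their own pace and stop on an object; the grip force is fixed at half the most. Time passes only in rows, so rows that do not move let the fingers close. It gives the time, the measured TCP pose, the force, the opening and the grip force at its end, in the units of the state.
- get_obs(): the state, without advancing time (a new reading comes with each control period).
- camera(name): name is "scene" or "side" or "wrist"; returns a dict with "image" (384x512x3 uint8, red, green, blue), "K" (3x3 intrinsics, pixels), "view" (4x4, takes a point from world to camera coordinates). Camera axes: x right, y down, z forward; pixel columns grow to the right and rows downward; lengths in m; the calibration is good to about 2 mm. A picture is of the moment at which its call begins. There is no depth.
- job_done(): hands the job in; it is judged then, once.
Trained networks look in a picture, given as the dict that the camera call returned (one of the last four; its "shot" number tells which), for a name from the list of things; names that differ only in an ending like _2 or _b are one class to them, and where a whole thing is asked for, a point or a joint stands for the part that bears it (a point fixed in the world has none). Each returns a list of dicts, best first, with "conf" (0 to 1); they miss things now and then, are a little off and sometimes report something else, mostly with a low value. They report only what shows in the picture. A call takes as long as a camera call. They do not tell look-alikes from the thing itself.
- silhouettes(query, picture): "region" (384x512 bool, what is visible of it) and "bbox" ([left, top, right, bottom] in pixels, round what is visible of it).
The state is a dict: "clock": time; "joint_pos": joint angles; "joint_vel": joint speeds; "tau": joint torques, N m; "eef_pos": TCP position; "tool_rot": TCP orientation; "ft_force": force on the tool from outside, world axes, zero at the start; "ft_torque": the same for the moment, N m; "grip_width": finger opening in m; "grasp_force": force on a finger pad.
Only numpy, scipy, OpenCV 4.12 (cv2) and the standard library are available. Lean on these libraries where they do the work, as an engineer would, in place of code of your own. Each camera call takes 0.05 s, during which the arm holds its last target. There are 200 camera calls.

## Working session

There is one attempt and no reset: what is moved stays moved. The work goes in short steps, Python scripts to look and compute and a tool call to move; the robot and the scene stay as the last step left them, time stands still between calls to the robot, and variables do not carry over. Pictures are saved under pics/ and viewed, at most 10 in all, crops included, and the job is handed in when it is done.

Besides the shell and the picture viewer there is one more tool, called after "Request:" in YAML: its name, and indented under it one key for each argument. drive_tool: Moves the arm, as the interface text tells. Its arguments: {"type":"object","properties":{"increments":{"type":"array"}},"required":["increments"]}

```bash
mkdir -p pics; cat > h.py <<'E'
from workcell import *
import numpy as np, cv2
def save(n,c): cv2.imwrite(f'pics/{n}.png',c['image'][:,:,::-1])
def px2plane(c,u,v,z):
    K,V=c['K'],c['view']; R,t=V[:3,:3],V[:3,3]
    d=R.T@np.linalg.inv(K)@np.array([u,v,1.]); o=-R.T@t
    return o+d*(z-o[2])/d[2]
def proj(c,p):
    q=c['K']@(c['view'][:3,:3]@np.asarray(p)+c['view'][:3,3]); return q[:2]/q[2]
E
python3 - <<'E'
from h import *
a=camera('scene');b=camera('side')
im=np.vstack([a['image'],b['image']]);
cv2.imwrite('pics/a.png',a['image'][:,:,::-1]);cv2.imwrite('pics/b.png',b['image'][:,:,::-1])
for n,c in(('scene',a),('side',b)):
    print(n,np.round(-c['view'][:3,:3].T@c['view'][:3,3],3))
    for q in ['mallet','tray','pump','cover','sorter','jar','vial','driver','board']:
        for s in silhouettes(q,c)[:3]:
            v,u=np.nonzero(s['region'])
            print(q,round(s['conf'],2),s['bbox'],len(u), np.round(px2plane(c,u.mean(),v.mean(),0.02),3), c['image'][v,u].mean(0).round())
o=get_obs();print(o)
E
```

```text
scene [1.239 0.685 0.72 ]
mallet 0.71 [168.6, 150.9, 194.4, 184.4] 411 [ 0.509 -0.354  0.02 ] [37. 29. 24.]
mallet 0.6 [131.8, 167.1, 150.9, 207.7] 433 [ 0.684 -0.348  0.02 ] [89. 17. 17.]
mallet 0.58 [234.8, 269.7, 245.9, 296.5] 239 [0.755 0.181 0.02 ] [57. 72. 75.]
tray 0.71 [159.6, 169.0, 215.0, 198.7] 804 [ 0.552 -0.265  0.02 ] [67. 66. 66.]
tray 0.59 [201.8, 133.0, 246.8, 158.6] 647 [ 0.252 -0.411  0.02 ] [159. 126.  25.]
pump 0.64 [222.3, 179.6, 279.8, 233.4] 1981 [ 0.495 -0.03   0.02 ] [68. 69. 65.]
cover 0.82 [223.0, 185.4, 260.6, 230.3] 686 [ 0.522 -0.048  0.02 ] [29. 31. 31.]
cover 0.59 [222.2, 179.8, 280.6, 231.9] 2015 [ 0.495 -0.03   0.02 ] [68. 69. 65.]
cover 0.35 [220.8, 186.5, 264.9, 229.2] 743 [ 0.523 -0.045  0.02 ] [32. 33. 33.]
sorter 0.81 [300.0, 233.0, 371.4, 289.8] 2395 [0.527 0.302 0.02 ] [12. 11. 11.]
jar 0.6 [140.8, 209.3, 157.6, 230.3] 312 [ 0.749 -0.207  0.02 ] [104.  72.  34.]
vial 0.54 [236.3, 270.6, 246.6, 297.7] 248 [0.756 0.183 0.02 ] [56. 71. 75.]
driver 0.49 [144.8, 166.8, 165.1, 179.7] 99 [ 0.578 -0.435  0.02 ] [123.  50.  12.]
board 0.73 [160.4, 242
[... 1282 characters left out ...]
9. 61.]
{'clock': 1.0, 'joint_pos': array([1.25800655e+00, 2.40562904e-01, 5.03247530e-03, 1.33517346e+00,
       2.11581779e-05, 1.57079186e+00]), 'joint_vel': array([-0.00023864, -0.0014662 ,  0.00027126,  0.00104676, -0.00029746,
       -0.00130284]), 'tau': array([-1.68143204e-03, -3.72214079e+01,  2.52697366e+01,  1.16116862e-03,
       -4.39781741e-05,  3.60953337e-06]), 'eef_pos': array([0.15385937, 0.47576906, 0.20463743]), 'tool_rot': array([ 1.55755906e-01,  9.87795574e-01,  4.73002417e-05, -3.25127024e-06]), 'ft_force': array([ 0.84328514, -0.05127634, -0.01994734]), 'ft_torque': array([ 0.01341109, -0.01573733, -0.05017043]), 'grasp_force': 0.0, 'grip_width': 0.08525268377629133}
```

```bash
python3 - <<'E'
import cv2
a=cv2.imread('pics/a.png')[130:310,110:380];b=cv2.imread('pics/b.png')[110:310,180:380]
a=cv2.resize(a,None,fx=2.95,fy=2.95,interpolation=cv2.INTER_CUBIC);b=cv2.resize(b,None,fx=3,fy=3,interpolation=cv2.INTER_CUBIC)
cv2.imwrite('pics/a2.png',a);cv2.imwrite('pics/b2.png',b)
E
```

```text
(no output)
```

View pics/a2.png

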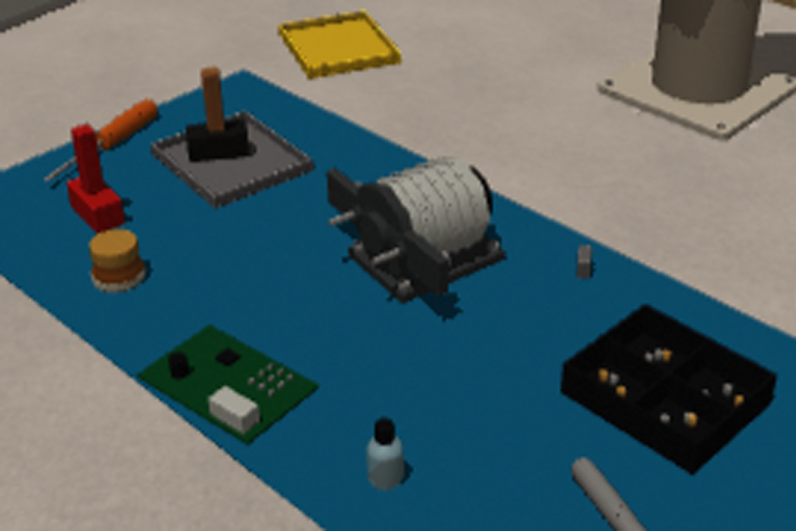

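View pics/b2.png

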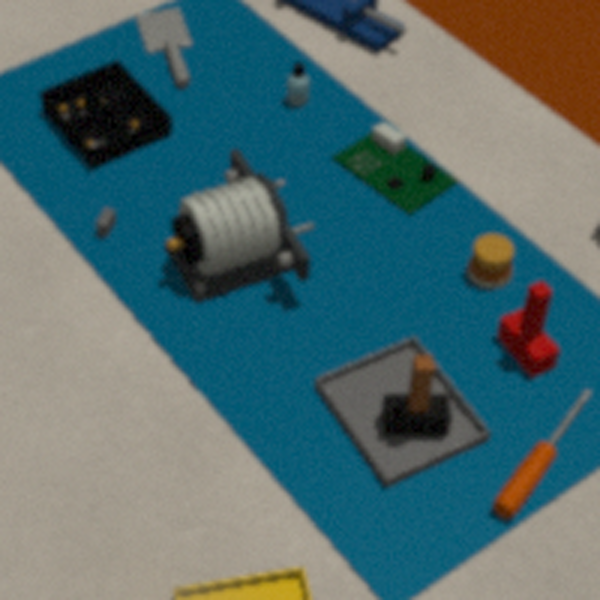

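The scene shows the black mallet in the grey tray, at about (210,130) in the enlarged scene crop. The pump is in the middle, with its cover facing the camera (+x). The red mallet and yellow tray are look-alikes. I'll move above the pump for wrist views.

Request:
drive_tool:
  increments:
    - [[18, -35, 8], [0, 0, -5], 1]
    - [[18, -35, 8], [0, 0, -5], 1]
    - [[18, -35, 8], [0, 0, -5], 1]
    - [[18, -35, 8], [0, 0, -5], 1]
    - [[18, -35, 8], [0, 0, -5], 1]
    - [[18, -35, 8], [0, 0, -5], 1]
    - [[18, -35, 8], [0, 0, -5], 1]
    - [[18, -35, 8], [0, 0, -5], 1]

```text
clock: 1.67
eef_pos: [0.2982, 0.194, 0.2693]
tool_rot: [0.486, 0.874, 0.0, 0.0]
ft_force: [0.9, 0.6, 0.1]
grip_width: 0.0853
grasp_force: 0.0
```

Request:
drive_tool:
  increments:
    - [[18, -30, 5], [0, 0, -5], 1]
    - [[18, -30, 5], [0, 0, -5], 1]
    - [[18, -30, 5], [0, 0, -5], 1]
    - [[18, -30, 5], [0, 0, -5], 1]
    - [[18, -30, 5], [0, 0, -5], 1]
    - [[0, -30, 5], [0, 0, -5], 1]
    - [[0, 0, 0], [0, 0, 0], 1]
    - [[0, 0, 0], [0, 0, 0], 1]

```text
clock: 2.33
eef_pos: [0.3881, 0.0145, 0.2988]
tool_rot: [0.695, 0.719, 0.0, 0.0]
ft_force: [0.5, 1.8, -0.2]
grip_width: 0.0855
grasp_force: 0.0
```

```bash
python3 - <<'E'
from h import *
o=get_obs();print(o['eef_pos'],o['tool_rot'],o['joint_pos'])
c=camera('wrist');save('w1',c);print(c['K'],c['view'])
for q in ['mallet','tray','pump','cover']:
    for s in silhouettes(q,c)[:2]: print(q,s['conf'],s['bbox'])
E
```

```text
[0.38806835 0.01447327 0.29878112] [6.95409780e-01 7.18613379e-01 2.18548948e-04 1.78896562e-05] [ 3.70430240e-02 -6.63663974e-03 -3.62897641e-02  1.54080304e+00
  2.76815389e-04  1.57502308e+00]
[[271.0458218    0.         254.95633658]
 [  0.         271.0458218  198.13744863]
 [  0.           0.           1.        ]] [[ 9.99482153e-01  3.21700911e-02 -7.14539328e-04 -3.88352796e-01]
 [ 3.07705186e-02 -9.49032194e-01  3.13673508e-01 -6.84546291e-02]
 [ 9.41278451e-03 -3.13533060e-01 -9.49530631e-01  4.71235180e-01]
 [ 0.00000000e+00  0.00000000e+00  0.00000000e+00  1.00000000e+00]]
mallet 0.92 [300.5, 306.0, 338.1, 352.7]
mallet 0.6 [422.5, 263.7, 458.3, 293.5]
tray 0.97 [278.0, 272.8, 348.9, 341.7]
tray 0.55 [164.1, 321.0, 209.6, 353.6]
pump 0.94 [283.1, 119.1, 399.7, 247.7]
cover 0.88 [336.3, 120.8, 399.9, 242.8]
```

View pics/w1.png

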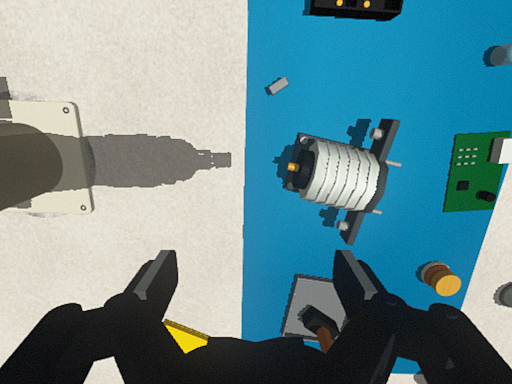

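The wrist view shows the pump at (335,175), turned by roughly -18°. The grey tray and black mallet are at (315,310). Next I'll take a second view centred over the pump.

Request:
drive_tool:
  increments:
    - [[40, -5, 0], [0, 0, 0], 1]
    - [[40, -5, 0], [0, 0, 0], 1]
    - [[40, -5, 0], [0, 0, 0], 1]
    - [[0, 0, 0], [0, 0, 0], 1]
    - [[0, 0, 0], [0, 0, 0], 1]

```text
clock: 3.0
eef_pos: [0.5088, 0.0018, 0.2958]
tool_rot: [0.693, 0.72, -0.002, -0.002]
ft_force: [-0.5, -0.4, -0.7]
grip_width: 0.0854
grasp_force: 0.0
```

```bash
python3 - <<'E'
from h import *
c=camera('wrist');save('w2',c);np.savez('w2.npz',K=c['K'],view=c['view'],image=c['image'])
o=get_obs();print(o['eef_pos'],o['ft_force'])
for q in ['pump','cover','tray','mallet']:
    for s in silhouettes(q,c)[:2]:
        print(q,s['conf'],s['bbox'])
        if q=='cover': np.save('cov.npy',s['region']) if s['conf']>.6 else 0
cv2.imwrite('pics/w2c.png',cv2.resize(c['image'][90:270,150:390,::-1],None,fx=3.3,fy=3.3,interpolation=cv2.INTER_CUBIC))
E
```

```text
[0.5076833 0.0017973 0.2970686] [ 0.06093854 -0.26952518  1.08892367]
pump 0.89 [206.3, 108.0, 326.0, 239.6]
cover 0.93 [262.8, 108.9, 317.5, 236.4]
tray 0.74 [223.8, 263.9, 303.2, 339.3]
tray 0.71 [262.5, 107.5, 315.1, 237.2]
mallet 0.94 [334.1, 302.4, 349.1, 333.9]
mallet 0.78 [241.9, 301.5, 278.1, 340.5]
```

View pics/w2c.png

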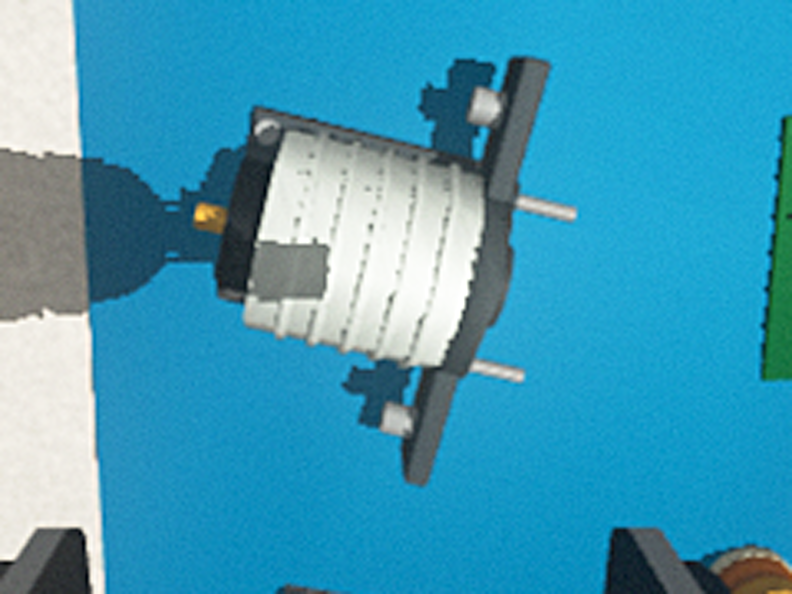

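The crop shows the pump with both ears, the pins at (574,213) and (522,376), and the screws at (485,107) and (397,420). I'll fit the pump pose from these points and locate the mallet and tray.

```bash
cat > fit.py <<'E'
from h import *
from scipy.optimize import least_squares
d=np.load('w2.npz');c={'K':d['K'],'view':d['view']}
cr=lambda u,v:(150+(u+.5)/3.3-.5,90+(v+.5)/3.3-.5)
obs=[((57,100,77),cr(550,64)),((57,-100,77),cr(428,485)),((-65,50,12),cr(254,107))]
obsy=[((77,40,57),cr(575,213)),((77,-40,57),cr(523,376))]
def W(p,q):
    x,y,a=p[:3];q=np.array(q)/1e3
    return [x+np.cos(a)*q[0]-np.sin(a)*q[1],y+np.sin(a)*q[0]+np.cos(a)*q[1],q[2]]
def res(p):
    r=[]
    for q,o in obs: r+=list(proj(c,W(p,q))-o)
    for q,o in obsy: r+=list(proj(c,W(p,(q[0]+p[3],q[1],q[2])))-o)
    return r
s=least_squares(res,[.5,0,-.25,0]);print(s.x,np.round(s.fun,1))
for n,o in(('L',cr(472,105)),('R',cr(385,415))):
    w=px2plane(c,*o,.057);x,y,a=s.x[:3];e=w[:2]-[x,y];print(n,w,'pumpframe',np.cos(a)*e[0]+np.sin(a)*e[1],-np.sin(a)*e[0]+np.cos(a)*e[1])
E
python3 fit.py
```

```text
[ 5.13406217e-01 -1.17908041e-03 -1.91543076e-01  1.39834278e+01] [ 0.3 -0.8 -0.2  1.  -0.1 -0.1 -0.2  0.4  0.2 -0.2]
L [0.55990624 0.06686029 0.057     ] pumpframe 0.032696688658333264 0.07564743754065677
R [ 0.52913365 -0.08112102  0.057     ] pumpframe 0.030658674213023884 -0.07548584042774895
```

Request:
drive_tool:
  increments:
    - [[-10, -40, 0], [0, 0, 0], 1]
    - [[0, -40, 0], [0, 0, 0], 1]
    - [[0, -40, 0], [0, 0, 0], 1]
    - [[0, -40, 0], [0, 0, 0], 1]
    - [[0, -40, 0], [0, 0, 0], 1]
    - [[0, 0, 0], [0, 0, 0], 1]
    - [[0, 0, 0], [0, 0, 0], 1]

```text
clock: 3.83
eef_pos: [0.4968, -0.2008, 0.2995]
tool_rot: [0.696, 0.718, 0.0, 0.001]
ft_force: [-0.4, 1.2, -0.5]
grip_width: 0.0854
grasp_force: 0.0
```

```bash
python3 - <<'E'
from h import *
c=camera('wrist');save('w3',c);np.savez('w3.npz',K=c['K'],view=c['view'],image=c['image'])
o=get_obs();print(o['eef_pos'],o['tool_rot'])
for q in ['tray','mallet']:
    for s in silhouettes(q,c)[:2]: print(q,s['conf'],s['bbox'])
E
```

```text
[ 0.49708868 -0.199414    0.29955419] [6.94793355e-01 7.19209112e-01 4.94589170e-04 4.49628049e-04]
tray 0.86 [230.3, 162.3, 316.9, 253.3]
tray 0.6 [74.9, 226.6, 159.2, 302.5]
mallet 0.87 [252.2, 207.6, 290.4, 257.2]
mallet 0.78 [350.2, 206.2, 399.6, 255.8]
```

View pics/w3.png

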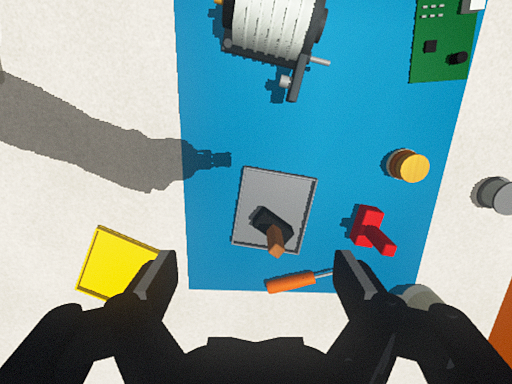

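The wrist view shows the tray at (274,210), the mallet head at (271,222) and the handle top at (277,248). I'll enlarge this region to read the corners.

```bash
python3 - <<'E'
import cv2
a=cv2.imread('pics/w3.png')[155:275,220:330]
cv2.imwrite('pics/w3c.png',cv2.resize(a,None,fx=5,fy=5,interpolation=cv2.INTER_CUBIC))
E
```

```text
(no output)
```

View pics/w3c.png

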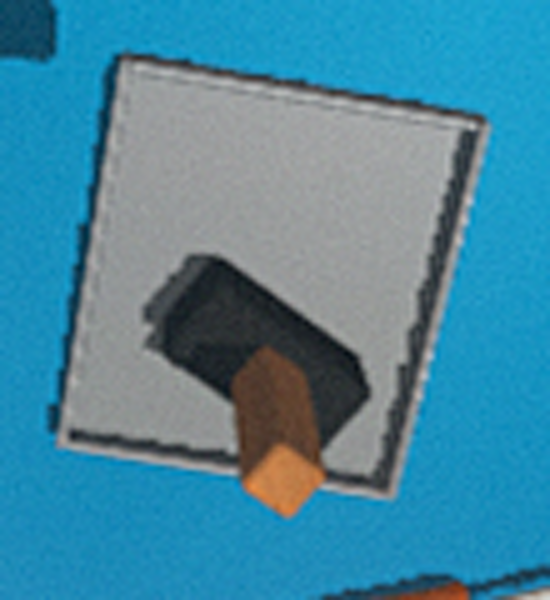

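```bash
cat > fit2.py <<'E'
from h import *
from scipy.optimize import least_squares
d=np.load('w3.npz');c={'K':d['K'],'view':d['view']}
cr=lambda u,v:(220+(u+.5)/5-.5,155+(v+.5)/5-.5)
def W(p,q):
    x,y,a=p[:3];q=np.array(q)/1e3
    return [x+np.cos(a)*q[0]-np.sin(a)*q[1],y+np.sin(a)*q[0]+np.cos(a)*q[1],q[2]]
def run(obs,p0):
    s=least_squares(lambda p:np.ravel([proj(c,W(p,q))-o for q,o in obs]),p0);print(s.x,np.round(s.fun,1));return s.x
T=run([((-65,75,16),cr(120,58)),((65,75,16),cr(487,120)),((65,-75,16),cr(392,495)),((-65,-75,16),cr(60,445))],[.5,-.3,-.2])
M=run([((-10,10,113),cr(243,485)),((10,10,113),cr(285,443)),((10,-10,113),cr(325,475)),((-10,-10,113),cr(290,518))],[.5,-.3,.6])
for a in (M,M-[0,0,np.pi/2]):
  print([tuple(np.round((proj(c,W(a,q))-[220,155])*5).astype(int)) for q in [(-35,17,38),(35,17,38),(35,-17,38),(-35,-17,38),(-35,17,4),(35,17,4)]])
# second view: mallet height check with scene & side
for n in('scene','side'):
    k=camera(n); ss=[s for s in silhouettes('mallet',k) if k['image'][s['region']].mean(0)[0]<60 and s['conf']>.5]
    for s in ss[:1]:
        a=M-[0,0,np.pi/2]
        P=np.array([proj(k,W(a,q)) for q in [(x,y,z) for x in(-35,35) for y in(-17,17) for z in(4,38)]+[(x,y,113) for x in(-10,10) for y in(-10,10)]])
        print(n,s['bbox'],P.min(0),P.max(0))
E
python3 fit2.py
```

```text
[ 0.53147328 -0.29593875 -0.13720133] [-0.5 -0.4  0.7 -0.3  0.7  0.7 -0.9  0.4]
[ 0.53308681 -0.31868287  0.92340102] [-1.   0.  -0.6 -1.   1.7  0.2 -0.1  0.9]
[(np.int64(166), np.int64(414)), (np.int64(295), np.int64(269)), (np.int64(370), np.int64(327)), (np.int64(241), np.int64(468)), (np.int64(167), np.int64(373)), (np.int64(287), np.int64(236))]
[(np.int64(221), np.int64(277)), (np.int64(375), np.int64(394)), (np.int64(312), np.int64(461)), (np.int64(158), np.int64(348)), (np.int64(218), np.int64(243)), (np.int64(362), np.int64(354))]
scene [170.7, 152.9, 196.4, 183.9] [172.44935504 152.31326983] [194.13066483 185.37121106]
side [305.6, 229.6, 329.2, 255.8] [306.92336278 227.15295107] [330.45087099 255.28853979]
```

Request:
drive_tool:
  increments:
    - [[6, -20, -18], [0, 0, -6.2], 1]
    - [[6, -20, -18], [0, 0, -6.2], 1]
    - [[6, -20, -18], [0, 0, -6.2], 1]
    - [[6, -20, -18], [0, 0, -6.2], 1]
    - [[6, -20, -18], [0, 0, -6.2], 1]
    - [[6, -20, -18], [0, 0, -6.2], 1]
    - [[0, 0, 0], [0, 0, 0], 1]
    - [[0, 0, 0], [0, 0, 0], 1]

```text
clock: 4.85
eef_pos: [0.5333, -0.3187, 0.1886]
tool_rot: [0.887, 0.461, -0.001, -0.002]
ft_force: [-0.3, 0.3, -0.0]
grip_width: 0.085
grasp_force: 0.0
```

```bash
python3 - <<'E'
from h import *
c=camera('wrist');save('w4',c);np.savez('w4.npz',K=c['K'],view=c['view'],image=c['image'])
o=get_obs();print(o['eef_pos'],o['tool_rot'],o['joint_pos'])
M=[.533,-.3187,-.63]
def W(p,q):
    x,y,a=p[:3];q=np.array(q)/1e3
    return [x+np.cos(a)*q[0]-np.sin(a)*q[1],y+np.sin(a)*q[0]+np.cos(a)*q[1],q[2]]
im=c['image'][:,:,::-1].copy()
for zs,hx,hy in((38,35,17),(113,10,10)):
    P=np.array([proj(c,W(M,q)) for q in [(-hx,-hy,zs),(hx,-hy,zs),(hx,hy,zs),(-hx,hy,zs)]])
    cv2.polylines(im,[np.round(P).astype(int)],True,(0,255,0),1)
cv2.imwrite('pics/w4o.png',cv2.resize(im[150:384,140:400],None,fx=2.5,fy=2.5,interpolation=cv2.INTER_NEAREST))
E
```

```text
[ 0.53380705 -0.31841725  0.19012928] [ 8.87087164e-01  4.61601173e-01 -2.89017083e-04 -7.97901270e-04] [-5.38027801e-01  4.95165229e-01  3.38873940e-01  1.41616661e+00
  3.46251926e-04  1.64396553e+00]
```

View pics/w4o.png

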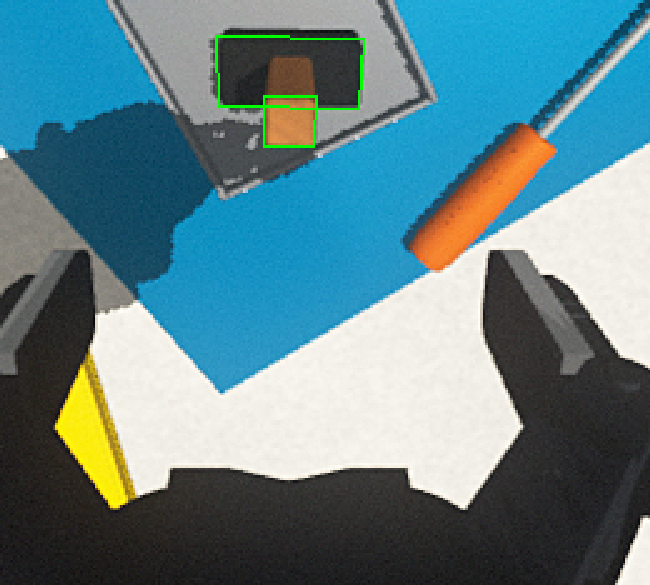

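The overlay matches the head and handle, so the mallet pose is confirmed. I'll descend and grip.

Request:
drive_tool:
  increments:
    - [[0, 0, -36], [0, 0, 0], 1]
    - [[0, 0, -36], [0, 0, 0], 1]
    - [[0, 0, -36], [0, 0, 0], 1]
    - [[0, 0, -20], [0, 0, 0], 1]
    - [[0, 0, -16], [0, 0, 0], 1]
    - [[0, 0, 0], [0, 0, 0], 1]
    - [[0, 0, 0], [0, 0, 0], 1]

```text
clock: 5.48
eef_pos: [0.5342, -0.3182, 0.0475]
tool_rot: [0.887, 0.462, 0.0, -0.0]
ft_force: [0.2, 0.1, 0.9]
grip_width: 0.0857
grasp_force: 0.0
```

Request:
drive_tool:
  increments:
    - [[0, 0, 0], [0, 0, 0], 0]
    - [[0, 0, 0], [0, 0, 0], 0]
    - [[0, 0, 0], [0, 0, 0], 0]
    - [[0, 0, 0], [0, 0, 0], 0]
    - [[0, 0, 0], [0, 0, 0], 0]
    - [[0, 0, 0], [0, 0, 0], 0]
    - [[0, 0, 0], [0, 0, 0], 0]
    - [[0, 0, 0], [0, 0, 0], 0]

```text
clock: 6.15
eef_pos: [0.5342, -0.3195, 0.0473]
tool_rot: [0.888, 0.461, 0.0, 0.0]
ft_force: [-0.6, 0.8, 4.7]
grip_width: 0.0195
grasp_force: 60.8
```

Request:
drive_tool:
  increments:
    - [[0, 0, 10], [0, 0, 0], 0]
    - [[0, 0, 30], [0, 0, 0], 0]
    - [[0, 0, 35], [0, 0, 0], 0]
    - [[0, 0, 20], [0, 0, 0], 0]
    - [[0, 0, 0], [0, 0, 0], 0]
    - [[0, 0, 0], [0, 0, 0], 0]
    - [[0, 0, 0], [0, 0, 0], 0]

```text
clock: 6.73
eef_pos: [0.5329, -0.3188, 0.1402]
tool_rot: [0.888, 0.461, -0.001, -0.001]
ft_force: [0.2, -0.2, -2.5]
grip_width: 0.0195
grasp_force: 60.5
```

Request:
drive_tool:
  increments:
    - [[-8.5, 35.5, 0], [0, 0, 3.4], 0]
    - [[-8.5, 35.5, 0], [0, 0, 3.4], 0]
    - [[-8.5, 35.5, 0], [0, 0, 3.4], 0]
    - [[-8.5, 35.5, 0], [0, 0, 3.4], 0]
    - [[-8.5, 35.5, 0], [0, 0, 3.4], 0]
    - [[-8.5, 35.5, 0], [0, 0, 3.4], 0]
    - [[-8.5, 35.5, 0], [0, 0, 3.4], 0]
    - [[0, 0, 0], [0, 0, 0.3], 0]

```text
clock: 7.4
eef_pos: [0.4702, -0.0651, 0.1393]
tool_rot: [0.769, 0.639, -0.001, -0.004]
ft_force: [-1.6, -0.6, -1.3]
grip_width: 0.0192
grasp_force: 60.3
```

```bash
cat > pf.py <<'E'
from h import *
def pump(): # TCP in pump frame
    o=get_obs();P=np.array([.5134,-.0012]);a=-.1915;e=o['eef_pos'][:2]-P;R=np.array([[np.cos(a),np.sin(a)],[-np.sin(a),np.cos(a)]])
    q=o['tool_rot'];f=o['ft_force']
    return 1e3*(R@e),1e3*o['eef_pos'][2],np.degrees(2*np.arctan2(q[1],q[0]))-90,R@f[:2],f
if __name__=='__main__':
    print(*[np.round(v,2) for v in pump()])
E
python3 - <<'E'
from pf import *
print(*[np.round(v,2) for v in pump()])
c=camera('wrist');cv2.imwrite('pics/w5.png',cv2.resize(c['image'][:,:,::-1],None,fx=1.5,fy=1.5))
E
```

```text
[-30.29 -70.93] 139.33 -10.54 [-1.41 -0.89] [-1.56 -0.61 -1.32]
```

View pics/w5.png

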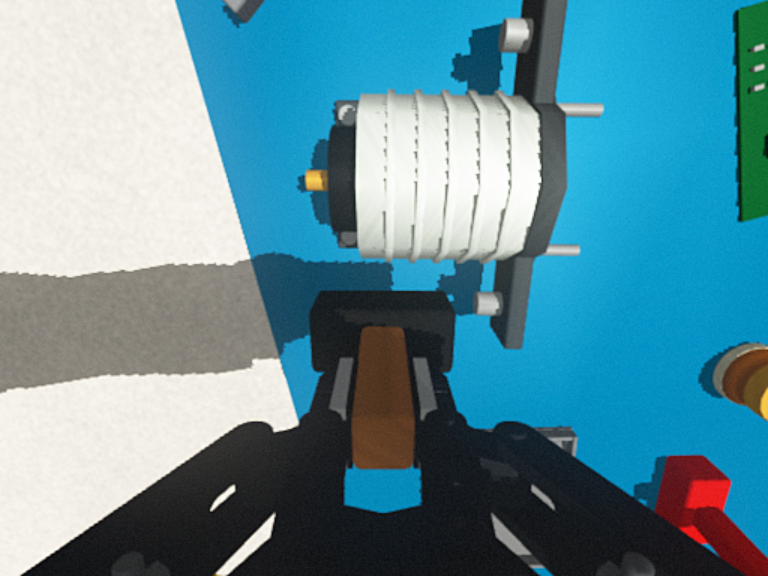

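The mallet is held square to the pump, with its head at (382,330). The right screw is ahead of it at (487,303). I'll descend beside the pump.

Request:
drive_tool:
  increments:
    - [[0, -3, -10], [0, 0, -0.4], 0]
    - [[0, 0, -20], [0, 0, 0], 0]
    - [[0, 0, -20], [0, 0, 0], 0]
    - [[0, 0, -6], [0, 0, 0], 0]
    - [[0, 0, 0], [0, 0, 0], 0]
    - [[0, 0, 0], [0, 0, 0], 0]
    - [[0, 0, 0], [0, 0, 0], 0]
    - [[0, 0, 0], [0, 0, 0], 0]

```text
clock: 8.12
eef_pos: [0.4754, -0.0743, 0.0866]
tool_rot: [0.774, 0.633, 0.001, 0.001]
ft_force: [-0.5, -0.3, -1.7]
grip_width: 0.0194
grasp_force: 60.3
```

```bash
python3 pf.py
```

```text
[-23.38 -79.04] 86.56 -11.47 [-0.45 -0.35] [-0.5  -0.25 -1.74]
```

Request:
drive_tool:
  increments:
    - [[6, 1.9, -3], [0, 0, 0.4], 0]
    - [[6, -1.2, 0], [0, 0, 0], 0]
    - [[2, -0.4, 0], [0, 0, 0], 0]
    - [[0, 0, 0], [0, 0, 0], 0]
    - [[0, 0, 0], [0, 0, 0], 0]
    - [[0, 0, 0], [0, 0, 0], 0]

```text
clock: 8.62
eef_pos: [0.4883, -0.0734, 0.0826]
tool_rot: [0.772, 0.636, -0.0, -0.0]
ft_force: [0.1, -0.6, -1.8]
grip_width: 0.0194
grasp_force: 60.4
```

```bash
python3 pf.py
```

```text
[-10.95 -75.66] 82.58 -11.01 [ 0.16 -0.54] [ 0.05 -0.56 -1.78]
```

Request:
drive_tool:
  increments:
    - [[2, -0.4, 0], [0, 0, 0], 0]
    - [[2, -0.4, 0], [0, 0, 0], 0]
    - [[1, -0.2, 0], [0, 0, 0], 0]
    - [[0, 0, 0], [0, 0, 0], 0]

```text
clock: 8.95
eef_pos: [0.4937, -0.0745, 0.0826]
tool_rot: [0.772, 0.636, 0.0, 0.0]
ft_force: [0.2, -0.1, -0.6]
grip_width: 0.0195
grasp_force: 60.3
```

Request:
drive_tool:
  increments:
    - [[1, -0.2, 0], [0, 0, 0], 0]
    - [[1, -0.2, 0], [0, 0, 0], 0]

```text
clock: 9.12
eef_pos: [0.494, -0.0746, 0.0824]
tool_rot: [0.772, 0.636, -0.001, -0.001]
ft_force: [-4.9, 0.3, 0.5]
grip_width: 0.0193
grasp_force: 60.6
```

Request:
drive_tool:
  increments:
    - [[0, 0, 0], [0, 0, 0], 0]
    - [[1, -0.2, 0], [0, 0, 0], 0]

```text
clock: 9.28
eef_pos: [0.4942, -0.0747, 0.0822]
tool_rot: [0.772, 0.636, -0.001, -0.002]
ft_force: [-7.3, 1.9, 3.4]
grip_width: 0.0192
grasp_force: 61.0
```

Request:
drive_tool:
  increments:
    - [[1, -0.2, 0], [0, 0, 0], 0]

```text
clock: 9.37
eef_pos: [0.4943, -0.0747, 0.0821]
tool_rot: [0.772, 0.636, -0.002, -0.002]
ft_force: [-8.8, 1.5, 4.0]
grip_width: 0.0194
grasp_force: 61.0
```

Request:
drive_tool:
  increments:
    - [[1, -0.2, 0], [0, 0, 0], 0]
    - [[1, -0.2, 0], [0, 0, 0], 0]

```text
clock: 9.53
eef_pos: [0.4958, -0.0751, 0.082]
tool_rot: [0.772, 0.636, -0.002, -0.003]
ft_force: [-8.4, 1.3, 3.1]
grip_width: 0.0191
grasp_force: 61.0
```

Request:
drive_tool:
  increments:
    - [[0.5, -0.1, 0], [0, 0, 0], 0]
    - [[0.5, -0.1, 0], [0, 0, 0], 0]

```text
clock: 9.7
eef_pos: [0.4965, -0.0754, 0.0818]
tool_rot: [0.772, 0.636, -0.003, -0.003]
ft_force: [-9.6, 1.2, 3.1]
grip_width: 0.0193
grasp_force: 60.9
```

Request:
drive_tool:
  increments:
    - [[1, -0.2, 0], [0, 0, 0], 0]
    - [[0.5, -0.1, 0], [0, 0, 0], 0]

```text
clock: 9.87
eef_pos: [0.4978, -0.0757, 0.0817]
tool_rot: [0.772, 0.636, -0.003, -0.003]
ft_force: [-10.1, 1.2, 4.0]
grip_width: 0.0195
grasp_force: 61.0
```

Request:
drive_tool:
  increments:
    - [[0.5, -0.1, 0], [0, 0, 0], 0]
    - [[0.5, -0.1, 0], [0, 0, 0], 0]

```text
clock: 10.03
eef_pos: [0.4982, -0.0758, 0.0815]
tool_rot: [0.772, 0.636, -0.003, -0.003]
ft_force: [-9.3, 1.4, 3.5]
grip_width: 0.0192
grasp_force: 61.0
```

Request:
drive_tool:
  increments:
    - [[1, -0.2, 0], [0, 0, 0], 0]
    - [[0.5, -0.1, 0], [0, 0, 0], 0]

```text
clock: 10.2
eef_pos: [0.4988, -0.076, 0.0813]
tool_rot: [0.772, 0.636, -0.004, -0.004]
ft_force: [-11.5, 2.0, 4.8]
grip_width: 0.0191
grasp_force: 61.1
```

Request:
drive_tool:
  increments:
    - [[0.5, -0.1, 0], [0, 0, 0], 0]
    - [[0.5, -0.1, 0], [0, 0, 0], 0]

```text
clock: 10.37
eef_pos: [0.4992, -0.076, 0.0811]
tool_rot: [0.772, 0.636, -0.004, -0.004]
ft_force: [-12.8, 2.3, 4.7]
grip_width: 0.019
grasp_force: 61.2
```

The cover jammed at about 13 N. I'll back off and cross over to the left ear.

Request:
drive_tool:
  increments:
    - [[-12.5, 2.4, 0], [0, 0, 0], 0]
    - [[-12, 2.4, 0], [0, 0, 0], 0]
    - [[0, 0, 10], [0, 0, 0], 0]
    - [[0, 0, 35], [0, 0, 0], 0]
    - [[0, 0, 38], [0, 0, 0], 0]
    - [[0, 0, 2], [0, 0, 0], 0]
    - [[7.2, 37.3, 0], [0, 0, 0], 0]
    - [[7.2, 37.3, 0], [0, 0, 0], 0]

```text
clock: 11.03
eef_pos: [0.4979, 0.0017, 0.1699]
tool_rot: [0.773, 0.634, 0.002, 0.002]
ft_force: [0.6, 0.2, -1.7]
grip_width: 0.0193
grasp_force: 60.4
```

Request:
drive_tool:
  increments:
    - [[7.2, 37.3, 0], [0, 0, 0], 0]
    - [[7.3, 37.3, 0], [0, 0, 0], 0]
    - [[0, 0, 0], [0, 0, 0], 0]
    - [[0, 0, 0], [0, 0, 0], 0]
    - [[0, 0, -35], [0, 0, 0], 0]
    - [[0, 0, -35], [0, 0, 0], 0]
    - [[0, 0, -15], [0, 0, 0], 0]
    - [[0, 0, 0], [0, 0, 0], 0]

```text
clock: 11.7
eef_pos: [0.5066, 0.0754, 0.0788]
tool_rot: [0.772, 0.635, -0.004, -0.002]
ft_force: [-0.4, 0.1, -0.9]
grip_width: 0.0191
grasp_force: 60.3
```

```bash
python3 pf.py
```

```text
[-21.28  73.91] 78.81 -11.11 [-0.36  0.02] [-0.35  0.09 -0.93]
```

Request:
drive_tool:
  increments:
    - [[5, 1, 1], [0, 0, 0], 0]
    - [[5, -0.5, 1], [0, 0, 0], 0]
    - [[2, -0.4, 0], [0, 0, 0], 0]
    - [[0, 0, 0], [0, 0, 0], 0]
    - [[0, 0, 0], [0, 0, 0], 0]

```text
clock: 12.12
eef_pos: [0.5233, 0.0772, 0.086]
tool_rot: [0.772, 0.636, 0.001, 0.001]
ft_force: [-0.2, -0.8, -1.2]
grip_width: 0.0192
grasp_force: 60.5
```

Request:
drive_tool:
  increments:
    - [[2, -0.4, 0], [0, 0, 0], 0]
    - [[1, -0.2, 0], [0, 0, 0], 0]
    - [[0, 0, 0], [0, 0, 0], 0]

```text
clock: 12.37
eef_pos: [0.5242, 0.0768, 0.0847]
tool_rot: [0.772, 0.636, -0.0, -0.0]
ft_force: [-2.0, 0.0, -0.1]
grip_width: 0.019
grasp_force: 60.7
```

```bash
python3 pf.py
```

```text
[-4.2  78.66] 84.7 -11.01 [-1.96 -0.38] [-1.99  0.   -0.05]
```

Request:
drive_tool:
  increments:
    - [[1, -0.2, 0], [0, 0, 0], 0]
    - [[1, -0.2, 0], [0, 0, 0], 0]
    - [[1, -0.2, 0], [0, 0, 0], 0]
    - [[1, -0.2, 0], [0, 0, 0], 0]

```text
clock: 12.7
eef_pos: [0.526, 0.0765, 0.084]
tool_rot: [0.772, 0.636, -0.002, -0.002]
ft_force: [-8.1, 2.1, 2.5]
grip_width: 0.0195
grasp_force: 60.9
```

Request:
drive_tool:
  increments:
    - [[1, -0.2, 0], [0, 0, 0], 0]
    - [[1, -0.2, 0], [0, 0, 0], 0]

```text
clock: 12.87
eef_pos: [0.5275, 0.0762, 0.0839]
tool_rot: [0.771, 0.636, -0.002, -0.003]
ft_force: [-7.8, 3.3, 2.2]
grip_width: 0.0192
grasp_force: 60.9
```

Request:
drive_tool:
  increments:
    - [[1, -0.2, 0], [0, 0, 0], 0]
    - [[1, -0.2, 0], [0, 0, 0], 0]

```text
clock: 13.03
eef_pos: [0.5295, 0.0761, 0.0839]
tool_rot: [0.771, 0.636, -0.002, -0.003]
ft_force: [-8.8, 2.5, 3.1]
grip_width: 0.0194
grasp_force: 60.9
```

Request:
drive_tool:
  increments:
    - [[1, -0.2, 0], [0, 0, 0], 0]
    - [[1, -0.2, 0], [0, 0, 0], 0]

```text
clock: 13.2
eef_pos: [0.5312, 0.0759, 0.0839]
tool_rot: [0.771, 0.636, -0.002, -0.003]
ft_force: [-8.7, 3.5, 4.6]
grip_width: 0.019
grasp_force: 61.2
```

Request:
drive_tool:
  increments:
    - [[1, -0.2, 0], [0, 0, 0], 0]
    - [[0.5, -0.1, 0], [0, 0, 0], 0]

```text
clock: 13.37
eef_pos: [0.5318, 0.0758, 0.0839]
tool_rot: [0.771, 0.636, -0.002, -0.004]
ft_force: [-12.1, 3.6, 4.8]
grip_width: 0.0194
grasp_force: 61.4
```

Jammed again, at about 12.6 N with roughly 7 mm of travel at the ear. Going back to the right ear.

Request:
drive_tool:
  increments:
    - [[-12.5, 2.4, 0], [0, 0, 0], 0]
    - [[-12, 2.4, 0], [0, 0, 0], 0]
    - [[0, 0, 10], [0, 0, 0], 0]
    - [[0, 0, 35], [0, 0, 0], 0]
    - [[0, 0, 36], [0, 0, 0], 0]
    - [[0, 0, 0], [0, 0, 0], 0]
    - [[-7.4, -38, 0], [0, 0, 0], 0]
    - [[-7.4, -38, 0], [0, 0, 0], 0]

```text
clock: 14.03
eef_pos: [0.4997, 0.0034, 0.1677]
tool_rot: [0.77, 0.638, 0.002, 0.002]
ft_force: [0.3, -1.2, -2.4]
grip_width: 0.0193
grasp_force: 60.5
```

Request:
drive_tool:
  increments:
    - [[-7.3, -38, 0], [0, 0, 0], 0]
    - [[-7.3, -38, 0], [0, 0, 0], 0]
    - [[0, 0, 0], [0, 0, 0], 0]
    - [[0, 0, 0], [0, 0, 0], 0]
    - [[0, 0, -35], [0, 0, 0], 0]
    - [[0, 0, -35], [0, 0, 0], 0]
    - [[0, 0, -12], [0, 0, 0], 0]
    - [[0, 0, 0], [0, 0, 0], 0]

```text
clock: 14.7
eef_pos: [0.4803, -0.0716, 0.0805]
tool_rot: [0.771, 0.637, -0.002, -0.002]
ft_force: [-0.1, -0.2, -0.6]
grip_width: 0.0191
grasp_force: 60.3
```

Request:
drive_tool:
  increments:
    - [[5, -1, 0], [0, 0, 0], 0]
    - [[5, -1, 0], [0, 0, 0], 0]
    - [[0, 0, 0], [0, 0, 0], 0]
    - [[0, 0, 0], [0, 0, 0], 0]

```text
clock: 15.03
eef_pos: [0.4945, -0.0749, 0.0852]
tool_rot: [0.772, 0.636, 0.001, 0.001]
ft_force: [-0.4, 1.2, -1.2]
grip_width: 0.0193
grasp_force: 60.4
```

```bash
python3 pf.py
```

```text
[ -4.48 -75.96] 85.24 -10.99 [-0.62  1.1 ] [-0.4   1.19 -1.16]
```

Request:
drive_tool:
  increments:
    - [[1, -0.2, 0], [0, 0, 0], 0]
    - [[1, -0.2, 0], [0, 0, 0], 0]
    - [[1, -0.2, 0], [0, 0, 0], 0]
    - [[1, -0.2, 0], [0, 0, 0], 0]

```text
clock: 15.37
eef_pos: [0.4965, -0.0757, 0.0838]
tool_rot: [0.772, 0.636, 0.0, 0.0]
ft_force: [-0.6, -0.0, -1.2]
grip_width: 0.0195
grasp_force: 60.5
```

Request:
drive_tool:
  increments:
    - [[1, -0.2, 0], [0, 0, 0], 0]
    - [[1, -0.2, 0], [0, 0, 0], 0]
    - [[1, -0.2, 0], [0, 0, 0], 0]

```text
clock: 15.62
eef_pos: [0.4971, -0.0759, 0.0831]
tool_rot: [0.772, 0.636, -0.002, -0.002]
ft_force: [-5.8, 0.6, 2.3]
grip_width: 0.0193
grasp_force: 60.9
```

Request:
drive_tool:
  increments:
    - [[1, -0.2, 0], [0, 0, 0], 0]
    - [[1, -0.2, 0], [0, 0, 0], 0]
    - [[1, -0.2, 0], [0, 0, 0], 0]

```text
clock: 15.87
eef_pos: [0.4987, -0.0764, 0.0828]
tool_rot: [0.772, 0.636, -0.003, -0.003]
ft_force: [-7.8, 1.1, 4.0]
grip_width: 0.0194
grasp_force: 61.1
```

Request:
drive_tool:
  increments:
    - [[1, -0.2, 0], [0, 0, 0], 0]
    - [[1, -0.2, 0], [0, 0, 0], 0]
    - [[1, -0.2, 0], [0, 0, 0], 0]

```text
clock: 16.12
eef_pos: [0.5013, -0.0772, 0.0828]
tool_rot: [0.772, 0.636, -0.003, -0.003]
ft_force: [-9.0, 1.1, 4.1]
grip_width: 0.0195
grasp_force: 61.2
```

Request:
drive_tool:
  increments:
    - [[1, -0.2, 0], [0, 0, 0], 0]
    - [[0.5, -0.1, 0], [0, 0, 0], 0]

```text
clock: 16.28
eef_pos: [0.5027, -0.0776, 0.0828]
tool_rot: [0.772, 0.636, -0.003, -0.003]
ft_force: [-10.1, 0.7, 5.1]
grip_width: 0.0196
grasp_force: 61.2
```

Request:
drive_tool:
  increments:
    - [[0.5, -0.1, 0], [0, 0, 0], 0]
    - [[0.5, -0.1, 0], [0, 0, 0], 0]

```text
clock: 16.45
eef_pos: [0.503, -0.0777, 0.0826]
tool_rot: [0.772, 0.636, -0.003, -0.003]
ft_force: [-10.1, 0.3, 3.9]
grip_width: 0.0192
grasp_force: 61.2
```

Request:
drive_tool:
  increments:
    - [[0.5, -0.1, 0], [0, 0, 0], 0]
    - [[0.5, -0.1, 0], [0, 0, 0], 0]

```text
clock: 16.62
eef_pos: [0.5033, -0.0777, 0.0823]
tool_rot: [0.772, 0.636, -0.004, -0.004]
ft_force: [-11.2, 0.2, 3.8]
grip_width: 0.0191
grasp_force: 61.1
```

Request:
drive_tool:
  increments:
    - [[0.5, -0.1, 0], [0, 0, 0], 0]

```text
clock: 16.7
eef_pos: [0.5035, -0.0777, 0.0821]
tool_rot: [0.772, 0.636, -0.004, -0.004]
ft_force: [-11.1, 1.8, 4.0]
grip_width: 0.0193
grasp_force: 61.1
```

Request:
drive_tool:
  increments:
    - [[-14, 2.7, 0], [0, 0, 0], 0]
    - [[-13.5, 2.6, 0], [0, 0, 0], 0]
    - [[0, 0, 10], [0, 0, 0], 0]
    - [[0, 0, 35], [0, 0, 0], 0]
    - [[0, 0, 36], [0, 0, 0], 0]
    - [[0, 0, 0], [0, 0, 0], 0]
    - [[7.3, 37.5, 0], [0, 0, 0], 0]
    - [[7.3, 37.5, 0], [0, 0, 0], 0]

```text
clock: 17.37
eef_pos: [0.4989, 0.0012, 0.1667]
tool_rot: [0.773, 0.634, 0.002, 0.002]
ft_force: [0.5, 0.5, -2.9]
grip_width: 0.0192
grasp_force: 60.4
```

Request:
drive_tool:
  increments:
    - [[7.3, 37.5, 0], [0, 0, 0], 0]
    - [[7.3, 37.5, 0], [0, 0, 0], 0]
    - [[0, 0, 0], [0, 0, 0], 0]
    - [[0, 0, 0], [0, 0, 0], 0]
    - [[0, 0, -35], [0, 0, 0], 0]
    - [[0, 0, -35], [0, 0, 0], 0]
    - [[0, 0, -11], [0, 0, 0], 0]
    - [[0, 0, 0], [0, 0, 0], 0]

```text
clock: 18.03
eef_pos: [0.5082, 0.0754, 0.0802]
tool_rot: [0.772, 0.635, -0.003, -0.002]
ft_force: [-0.6, -0.4, -1.4]
grip_width: 0.0191
grasp_force: 60.3
```

Request:
drive_tool:
  increments:
    - [[5, -1, 0], [0, 0, 0], 0]
    - [[5, -1, 0], [0, 0, 0], 0]
    - [[0, 0, 0], [0, 0, 0], 0]
    - [[0, 0, 0], [0, 0, 0], 0]
    - [[0, 0, 0], [0, 0, 0], 0]

```text
clock: 18.45
eef_pos: [0.5221, 0.0749, 0.0848]
tool_rot: [0.772, 0.636, 0.001, 0.001]
ft_force: [-0.5, 0.0, -1.1]
grip_width: 0.0192
grasp_force: 60.6
```

```bash
python3 pf.py
```

```text
[-5.94 76.41] 84.79 -11.05 [-0.46 -0.06] [-0.46  0.03 -1.06]
```

Request:
drive_tool:
  increments:
    - [[2, -0.4, 0], [0, 0, 0], 0]
    - [[2, -0.4, 0], [0, 0, 0], 0]
    - [[1, -0.2, 0], [0, 0, 0], 0]
    - [[1, -0.2, 0], [0, 0, 0], 0]

```text
clock: 18.78
eef_pos: [0.5272, 0.0739, 0.0837]
tool_rot: [0.772, 0.636, 0.0, 0.0]
ft_force: [-0.1, 0.1, -0.7]
grip_width: 0.0189
grasp_force: 60.4
```

Request:
drive_tool:
  increments:
    - [[1, -0.2, 0], [0, 0, 0], 0]
    - [[1, -0.2, 0], [0, 0, 0], 0]
    - [[1, -0.2, 0], [0, 0, 0], 0]
    - [[1, -0.2, 0], [0, 0, 0], 0]

```text
clock: 19.12
eef_pos: [0.5291, 0.0734, 0.0832]
tool_rot: [0.772, 0.636, -0.001, -0.002]
ft_force: [-6.0, 2.0, 1.1]
grip_width: 0.0192
grasp_force: 60.8
```

Request:
drive_tool:
  increments:
    - [[1, -0.2, 0], [0, 0, 0], 0]
    - [[1, -0.2, 0], [0, 0, 0], 0]
    - [[1, -0.2, 0], [0, 0, 0], 0]

```text
clock: 19.37
eef_pos: [0.5305, 0.0731, 0.0828]
tool_rot: [0.771, 0.636, -0.002, -0.003]
ft_force: [-8.0, 2.8, 2.7]
grip_width: 0.019
grasp_force: 60.9
```

Request:
drive_tool:
  increments:
    - [[1, -0.2, 0], [0, 0, 0], 0]
    - [[1, -0.2, 0], [0, 0, 0], 0]
    - [[1, -0.2, 0], [0, 0, 0], 0]

```text
clock: 19.62
eef_pos: [0.5333, 0.0729, 0.0828]
tool_rot: [0.771, 0.636, -0.002, -0.003]
ft_force: [-8.6, 3.6, 2.6]
grip_width: 0.0192
grasp_force: 60.9
```

Request:
drive_tool:
  increments:
    - [[1, -0.2, 0], [0, 0, 0], 0]
    - [[1, -0.2, 0], [0, 0, 0], 0]

```text
clock: 19.78
eef_pos: [0.5352, 0.0727, 0.0828]
tool_rot: [0.771, 0.636, -0.002, -0.003]
ft_force: [-9.9, 4.0, 3.3]
grip_width: 0.0192
grasp_force: 61.1
```

Request:
drive_tool:
  increments:
    - [[0.5, -0.1, 0], [0, 0, 0], 0]
    - [[0.5, -0.1, 0], [0, 0, 0], 0]

```text
clock: 19.95
eef_pos: [0.5356, 0.0726, 0.0828]
tool_rot: [0.771, 0.636, -0.002, -0.004]
ft_force: [-10.3, 3.7, 5.6]
grip_width: 0.0192
grasp_force: 61.2
```

Request:
drive_tool:
  increments:
    - [[-14, 2.7, 0], [0, 0, 0], 0]
    - [[-13.5, 2.6, 0], [0, 0, 0], 0]
    - [[0, 0, 10], [0, 0, 0], 0]
    - [[0, 0, 35], [0, 0, 0], 0]
    - [[0, 0, 36], [0, 0, 0], 0]
    - [[0, 0, 0], [0, 0, 0], 0]
    - [[-7.3, -37.5, 0], [0, 0, 0], 0]
    - [[-7.3, -37.5, 0], [0, 0, 0], 0]

```text
clock: 20.62
eef_pos: [0.5005, 0.0019, 0.1666]
tool_rot: [0.77, 0.638, 0.002, 0.002]
ft_force: [0.3, -0.6, -2.1]
grip_width: 0.0193
grasp_force: 60.5
```

Request:
drive_tool:
  increments:
    - [[-7.3, -37.5, 0], [0, 0, 0], 0]
    - [[-7.3, -37.5, 0], [0, 0, 0], 0]
    - [[0, 0, 0], [0, 0, 0], 0]
    - [[0, 0, 0], [0, 0, 0], 0]
    - [[0, 0, -35], [0, 0, 0], 0]
    - [[0, 0, -35], [0, 0, 0], 0]
    - [[0, 0, -11], [0, 0, 0], 0]
    - [[0, 0, 0], [0, 0, 0], 0]

```text
clock: 21.28
eef_pos: [0.4812, -0.0722, 0.0806]
tool_rot: [0.771, 0.637, -0.002, -0.002]
ft_force: [-1.4, -0.7, -0.7]
grip_width: 0.0193
grasp_force: 60.3
```

Request:
drive_tool:
  increments:
    - [[5, -1, 0], [0, 0, 0], 0]
    - [[5, -1, 0], [0, 0, 0], 0]
    - [[0, 0, 0], [0, 0, 0], 0]
    - [[0, 0, 0], [0, 0, 0], 0]
    - [[0, 0, 0], [0, 0, 0], 0]

```text
clock: 21.7
eef_pos: [0.4944, -0.0755, 0.0847]
tool_rot: [0.772, 0.636, 0.001, 0.001]
ft_force: [0.1, -0.4, -2.0]
grip_width: 0.0193
grasp_force: 60.6
```

```bash
python3 pf.py
```

```text
[ -4.54 -76.55] 84.67 -11.01 [ 0.15 -0.39] [ 0.07 -0.41 -2.04]
```

Request:
drive_tool:
  increments:
    - [[2, -0.4, 0], [0, 0, 0], 0]
    - [[2, -0.4, 0], [0, 0, 0], 0]
    - [[1, -0.2, 0], [0, 0, 0], 0]
    - [[1, -0.2, 0], [0, 0, 0], 0]
    - [[1, -0.2, 0], [0, 0, 0], 0]
    - [[1, -0.2, 0], [0, 0, 0], 0]

```text
clock: 22.2
eef_pos: [0.5012, -0.0771, 0.0835]
tool_rot: [0.772, 0.636, -0.0, -0.0]
ft_force: [-2.8, 0.2, 0.9]
grip_width: 0.0194
grasp_force: 60.6
```

Request:
drive_tool:
  increments:
    - [[1, -0.2, 0], [0, 0, 0], 0]
    - [[1, -0.2, 0], [0, 0, 0], 0]
    - [[1, -0.2, 0], [0, 0, 0], 0]

```text
clock: 22.45
eef_pos: [0.5017, -0.0772, 0.083]
tool_rot: [0.772, 0.636, -0.002, -0.002]
ft_force: [-6.9, 1.3, 2.3]
grip_width: 0.0192
grasp_force: 60.9
```

Request:
drive_tool:
  increments:
    - [[1, -0.2, 0], [0, 0, 0], 0]
    - [[1, -0.2, 0], [0, 0, 0], 0]
    - [[1, -0.2, 0], [0, 0, 0], 0]

```text
clock: 22.7
eef_pos: [0.5035, -0.0778, 0.0829]
tool_rot: [0.772, 0.636, -0.003, -0.003]
ft_force: [-9.0, 1.3, 3.6]
grip_width: 0.0191
grasp_force: 61.2
```

Request:
drive_tool:
  increments:
    - [[1, -0.2, 0], [0, 0, 0], 0]
    - [[1, -0.2, 0], [0, 0, 0], 0]

```text
clock: 22.87
eef_pos: [0.5053, -0.0784, 0.0829]
tool_rot: [0.772, 0.636, -0.003, -0.003]
ft_force: [-9.8, 0.2, 4.0]
grip_width: 0.019
grasp_force: 61.2
```

Request:
drive_tool:
  increments:
    - [[1, -0.2, 0], [0, 0, 0], 0]
    - [[1, -0.2, 0], [0, 0, 0], 0]

```text
clock: 23.03
eef_pos: [0.5071, -0.0789, 0.0829]
tool_rot: [0.772, 0.636, -0.003, -0.003]
ft_force: [-10.2, 0.2, 5.0]
grip_width: 0.0192
grasp_force: 61.3
```

Request:
drive_tool:
  increments:
    - [[-14, 2.7, 0], [0, 0, 0], 0]
    - [[-13.5, 2.6, 0], [0, 0, 0], 0]
    - [[0, 0, 10], [0, 0, 0], 0]
    - [[0, 0, 35], [0, 0, 0], 0]
    - [[0, 0, 36], [0, 0, 0], 0]
    - [[0, 0, 0], [0, 0, 0], 0]
    - [[7.3, 37.5, 0], [0, 0, 0], 0]
    - [[7.3, 37.5, 0], [0, 0, 0], 0]

```text
clock: 23.7
eef_pos: [0.5008, 0.0004, 0.1667]
tool_rot: [0.773, 0.634, 0.002, 0.002]
ft_force: [1.3, 0.5, -1.5]
grip_width: 0.0194
grasp_force: 60.4
```

Request:
drive_tool:
  increments:
    - [[7.3, 37.5, 0], [0, 0, 0], 0]
    - [[7.3, 37.5, 0], [0, 0, 0], 0]
    - [[0, 0, 0], [0, 0, 0], 0]
    - [[0, 0, 0], [0, 0, 0], 0]
    - [[0, 0, -35], [0, 0, 0], 0]
    - [[0, 0, -35], [0, 0, 0], 0]
    - [[0, 0, -11], [0, 0, 0], 0]
    - [[0, 0, 0], [0, 0, 0], 0]

```text
clock: 24.37
eef_pos: [0.5102, 0.0746, 0.0802]
tool_rot: [0.772, 0.635, -0.003, -0.002]
ft_force: [-0.5, 0.2, -1.1]
grip_width: 0.0193
grasp_force: 60.3
```

Request:
drive_tool:
  increments:
    - [[5, -1, 0], [0, 0, 0], 0]
    - [[5, -1, 0], [0, 0, 0], 0]
    - [[3, -0.6, 0], [0, 0, 0], 0]
    - [[0, 0, 0], [0, 0, 0], 0]
    - [[0, 0, 0], [0, 0, 0], 0]
    - [[0, 0, 0], [0, 0, 0], 0]

```text
clock: 24.87
eef_pos: [0.5265, 0.0736, 0.0843]
tool_rot: [0.772, 0.636, 0.0, 0.0]
ft_force: [-0.3, 0.1, -1.8]
grip_width: 0.0194
grasp_force: 60.6
```

```bash
python3 pf.py
```

```text
[-1.4  75.93] 84.27 -11.03 [-0.32  0.05] [-0.31  0.11 -1.78]
```

Request:
drive_tool:
  increments:
    - [[2, -0.4, 0], [0, 0, 0], 0]
    - [[2, -0.4, 0], [0, 0, 0], 0]
    - [[1, -0.2, 0], [0, 0, 0], 0]
    - [[1, -0.2, 0], [0, 0, 0], 0]
    - [[1, -0.2, 0], [0, 0, 0], 0]
    - [[1, -0.2, 0], [0, 0, 0], 0]

```text
clock: 25.37
eef_pos: [0.5332, 0.0722, 0.0834]
tool_rot: [0.772, 0.636, -0.001, -0.001]
ft_force: [-3.6, 1.3, -0.1]
grip_width: 0.0191
grasp_force: 60.7
```

Request:
drive_tool:
  increments:
    - [[1, -0.2, 0], [0, 0, 0], 0]
    - [[1, -0.2, 0], [0, 0, 0], 0]
    - [[1, -0.2, 0], [0, 0, 0], 0]

```text
clock: 25.62
eef_pos: [0.534, 0.072, 0.083]
tool_rot: [0.772, 0.636, -0.002, -0.002]
ft_force: [-7.3, 1.7, 2.9]
grip_width: 0.0193
grasp_force: 60.9
```

Request:
drive_tool:
  increments:
    - [[1, -0.2, 0], [0, 0, 0], 0]
    - [[1, -0.2, 0], [0, 0, 0], 0]
    - [[1, -0.2, 0], [0, 0, 0], 0]

```text
clock: 25.87
eef_pos: [0.5363, 0.0717, 0.0828]
tool_rot: [0.771, 0.636, -0.002, -0.003]
ft_force: [-8.6, 1.9, 2.5]
grip_width: 0.0194
grasp_force: 60.9
```

Request:
drive_tool:
  increments:
    - [[1, -0.2, 0], [0, 0, 0], 0]
    - [[1, -0.2, 0], [0, 0, 0], 0]

```text
clock: 26.03
eef_pos: [0.5383, 0.0716, 0.0828]
tool_rot: [0.771, 0.636, -0.002, -0.003]
ft_force: [-8.1, 4.2, 2.7]
grip_width: 0.0196
grasp_force: 60.9
```

Both gaps should now be about 11–12 mm. I'll back off, lift and check with the camera.

Request:
drive_tool:
  increments:
    - [[-14, 2.7, 0], [0, 0, 0], 0]
    - [[-13.5, 2.6, 0], [0, 0, 0], 0]
    - [[0, 0, 10], [0, 0, 0], 0]
    - [[0, 0, 35], [0, 0, 0], 0]
    - [[0, 0, 38], [0, 0, 0], 0]
    - [[0, 0, 0], [0, 0, 0], 0]
    - [[1.6, -37, 0], [0, 0, 0], 0]
    - [[1.6, -37, 0], [0, 0, 0], 0]

```text
clock: 26.7
eef_pos: [0.5202, 0.0022, 0.1689]
tool_rot: [0.77, 0.638, 0.002, 0.002]
ft_force: [0.2, -0.4, -2.3]
grip_width: 0.0193
grasp_force: 60.5
```

Request:
drive_tool:
  increments:
    - [[1.6, -37, 0], [0, 0, 0], 0]
    - [[1.6, -37, 0], [0, 0, 0], 0]
    - [[1.6, -37, 0], [0, 0, 0], 0]
    - [[1.6, -37, 0], [0, 0, 0], 0]
    - [[0, 0, 0], [0, 0, 0], 0]
    - [[0, 0, 0], [0, 0, 0], 0]

```text
clock: 27.2
eef_pos: [0.5251, -0.149, 0.1673]
tool_rot: [0.773, 0.634, 0.001, 0.001]
ft_force: [0.1, -0.2, -1.6]
grip_width: 0.0193
grasp_force: 60.5
```

```bash
python3 - <<'E'
from h import *
o=get_obs();print(o['eef_pos'],o['tool_rot'])
c=camera('wrist');cv2.imwrite('pics/w6.png',cv2.resize(c['image'][:,:,::-1],None,fx=1.5,fy=1.5))
E
```

```text
[ 0.52512604 -0.1490087   0.16729095] [7.73160621e-01 6.34209222e-01 5.83743061e-04 9.87495246e-04]
```

View pics/w6.png

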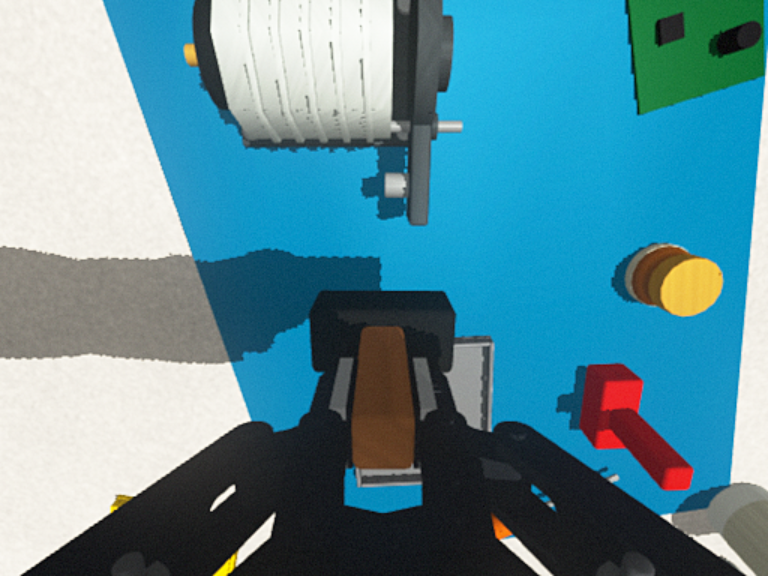

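The wrist view shows a clear gap between the body end at column 393 and the cover at column 413. That is about as wide as the 12 mm plate, and the cover is parallel to the body. Now I'll return the mallet.

Request:
drive_tool:
  increments:
    - [[1.6, -36.8, 0], [0, 0, 0], 0]
    - [[1.6, -36.8, 0], [0, 0, 0], 0]
    - [[1.6, -36.8, 0], [0, 0, 0], 0]
    - [[1.6, -36.6, 0], [0, 0, 0], 0]
    - [[0, 0, 0], [0, 0, 0], 0]
    - [[0, 0, 0], [0, 0, 0], 0]
    - [[0, 0, -30], [0, 0, 0], 0]
    - [[0, 0, -30], [0, 0, 0], 0]

```text
clock: 27.92
eef_pos: [0.5333, -0.2925, 0.1088]
tool_rot: [0.771, 0.637, 0.002, 0.003]
ft_force: [0.4, -0.2, -2.9]
grip_width: 0.0192
grasp_force: 60.4
```

Request:
drive_tool:
  increments:
    - [[0, 0, -25], [0, 0, 0], 0]
    - [[0, 0, -15], [0, 0, 0], 0]
    - [[0, 0, -8], [0, 0, 0], 0]
    - [[0, 0, 0], [0, 0, 0], 0]
    - [[0, 0, 0], [0, 0, 0], 0]
    - [[0, 0, 0], [0, 0, 0], 0]

```text
clock: 28.42
eef_pos: [0.5321, -0.2931, 0.0604]
tool_rot: [0.771, 0.636, 0.001, 0.001]
ft_force: [0.4, -0.2, -1.9]
grip_width: 0.0193
grasp_force: 60.4
```

Request:
drive_tool:
  increments:
    - [[0, 0, -4], [0, 0, 0], 0]
    - [[0, 0, -4], [0, 0, 0], 0]
    - [[0, 0, -3], [0, 0, 0], 0]
    - [[0, 0, -1], [0, 0, 0], 0]
    - [[0, 0, 0], [0, 0, 0], 0]
    - [[0, 0, 0], [0, 0, 0], 0]

```text
clock: 28.92
eef_pos: [0.5307, -0.2934, 0.0473]
tool_rot: [0.772, 0.636, 0.0, 0.0]
ft_force: [-1.2, 1.0, 3.7]
grip_width: 0.0192
grasp_force: 60.8
```

Request:
drive_tool:
  increments:
    - [[0, 0, -1], [0, 0, 0], 0]
    - [[0, 0, 0], [0, 0, 0], 0]
    - [[0, 0, 0], [0, 0, 0], 0]

```text
clock: 29.17
eef_pos: [0.5307, -0.2935, 0.0472]
tool_rot: [0.772, 0.636, 0.0, 0.001]
ft_force: [-4.0, 2.7, 7.9]
grip_width: 0.0197
grasp_force: 61.7
```

The mallet is on the floor at the same height it was gripped from. I'll release and retreat straight up.

Request:
drive_tool:
  increments:
    - [[0, 0, 1], [0, 0, 0], 0.1]
    - [[0, 0, 0], [0, 0, 0], 0.4]
    - [[0, 0, 0], [0, 0, 0], 0.7]
    - [[0, 0, 0], [0, 0, 0], 1]
    - [[0, 0, 0], [0, 0, 0], 1]
    - [[0, 0, 0], [0, 0, 0], 1]
    - [[0, 0, 0], [0, 0, 0], 1]
    - [[0, 0, 0], [0, 0, 0], 1]

```text
clock: 29.83
eef_pos: [0.5305, -0.2933, 0.0465]
tool_rot: [0.772, 0.636, -0.0, -0.0]
ft_force: [0.8, -0.1, -0.0]
grip_width: 0.085
grasp_force: 0.0
```

Request:
drive_tool:
  increments:
    - [[0, 0, 15], [0, 0, 0], 1]
    - [[0, 0, 30], [0, 0, 0], 1]
    - [[0, 0, 40], [0, 0, 0], 1]
    - [[0, 0, 40], [0, 0, 0], 1]
    - [[0, 0, 40], [0, 0, 0], 1]
    - [[0, 0, 0], [0, 0, 0], 1]
    - [[0, 0, 0], [0, 0, 0], 1]
    - [[0, 0, 0], [0, 0, 0], 1]

```text
clock: 30.5
eef_pos: [0.5304, -0.2932, 0.2114]
tool_rot: [0.772, 0.636, 0.0, 0.0]
ft_force: [0.1, -0.6, -0.6]
grip_width: 0.0852
grasp_force: 0.0
```

```bash
python3 - <<'E'
from h import *
c=camera('wrist');cv2.imwrite('pics/w7.png',c['image'][:,:,::-1])
E
```

```text
(no output)
```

View pics/w7.png

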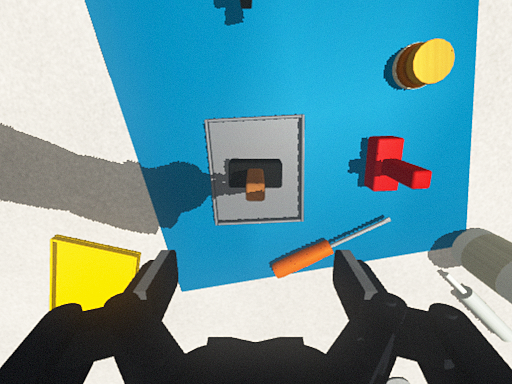

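The mallet stands upright at the tray centre (255,172) and the gripper is clear.

```bash
python3 -c "
from workcell import *
print(job_done())"
```

```text
the job is handed in; nothing more can be done
None
```

The job is handed in: the cover stands about 12 mm off the body at both pins (estimated from tap travel, checked in one camera view), the readings during the taps stayed near 13 N, and the mallet is released, upright near the centre of its tray; no verdict was returned.

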